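Register a panel on the copy easel

TASK

Take the longer of the two plywood panels out of the rack and stand it on its long edge on the narrow ledge of the leaning easel, behind the lip, clear of the metal end stop. Then slide it along the ledge towards the stop until the stop's sprung button is pushed fully home, and leave it resting there against the easel's back board. Set it down without banging it, and leave the shorter panel, the flat tin and the white bottle where they are.

Things in the scene. Friction and masses are not known exactly. Their poses are not given: they have to be found in the camera images.
- long_panel: the longer plain plywood panel, 75 x 185 x 12 mm, standing upright on a long edge in one of the rack's two slots (either one). Origin at the middle of one big face; x = along the 75 mm side (up as it stands), y = along the 185 mm side, z = through the 12 mm thickness (the wood lies from z = 0 to 12 mm)
- panel_mid (a point): centre of the long panel's wood (37.5 mm below its top edge as it stands), axes as the panel's
- short_panel: the shorter plywood panel, 75 x 125 x 12 mm, standing likewise in the other slot; same axes and origin. Leave it
- rack: wooden rack fixed to the bench: board 150 x 140 x 12 mm, origin mid underside, z up. Two slots along y at x = -36 and +36 mm between dowels (8 mm diameter, at y = -45 and +45 mm, tops 49 mm above the bench), 1 mm play each side of a panel; panels stand on the board, 12 mm above the bench
- ledge (a point): middle of the easel's ledge, where the ledge's top meets the back board's front face, 85 mm above the bench. z = up along the back board, leaning 30 degrees from vertical away from the front; y = level along the ledge (left seen from the front); x = through the back board, away from the front. Ledge top at z = 0 from x = 0 to -16 mm; back board up to z = 45 mm only
- stop_button (a joint): travel in m of the end stop's steel button (11 mm diameter, weak spring, about 0.3 N) along the ledge towards -y: 0 = free, standing 8 mm out of the block's face; 0.008 = flush, where the panel meets the solid block
- tin: flat tin, 68 x 98 x 21 mm, origin at the middle of its underside; leave it
- thinner: white bottle, 61 mm across, 130 mm high, origin at the middle of its underside; leave it
- easel: wooden easel fixed to the bench, front to -x, ledge 330 mm long; origin on the bench below ledge. Lip at the ledge's front 8 mm thick, 12 mm high: a panel enters only leaned like the back board. A metal end stop sits on the -y part of the ledge, its block's face between ledge y = -120 and -65 mm (not measured); a panel set down with its middle at y = +65 mm is clear of it

How it is judged:
On the way, in this order (a step that is already met when the one before it is completed fails the run):
1. the long panel stands in the ledge, leaned like the back board, with the end stop's button still free (z of panel_mid in the frame of ledge between 0.03 and 0.043 m and x of panel_mid in the frame of ledge between -0.018 and 0 m and contact force between long_panel and easel above 0.3 N and angle between the y axis of long_panel and the y axis of ledge, either way round below 0.12 rad and value of joint stop_button below 0.002 m), for 0.1 s.
2. the panel has been slid along until the button is home (value of joint stop_button above 0.006 m), for 0.1 s.
At the end, for the whole second after the job is handed in: The long panel stands at rest on its long edge on the ledge (within 4 mm of fully down), its back within about 3 mm of and flat against the back board (within 0.08 rad, along the ledge within 0.05 rad), and holds the stop's button in by more than 6 of its 8 mm (z of panel_mid in the frame of ledge between 0.033 and 0.041 m and x of panel_mid in the frame of ledge between -0.01 and -0.003 m and angle between the y axis of long_panel and the y axis of ledge, either way round below 0.05 rad and angle between the z axis of long_panel and the x axis of ledge, either way round below 0.08 rad and value of joint stop_button above 0.006 m and linear speed of long_panel below 0.01 m/s); the robot touches nothing.
It fails at once if the panel is banged against the easel (over 45 N) (contact force between long_panel and easel above 45 N).
It fails at once if the shorter panel is moved by more than 20 mm (distance of short_panel from where it was at the start of the episode above 0.02 m).
It fails at once if the tin or bottle is moved by more than 20 mm (distance of any of tin, thinner from where it was at the start of the episode above 0.02 m).
It also fails if it takes over 45 s, if anything falls off the work surface, if the arm or the gripper's body presses on something with over 40 N, if the wrist force passes 120 N, or if a joint passes its speed limit or range.

ROBOT

A 7-joint arm with a two-finger parallel gripper is mounted at the origin on the work surface; the furniture and walls round the work are solid. World frame = base frame: x ahead of the robot, y to its left, z up, the work surface at z = 0. Lengths are in m, angles in rad, forces in N, time in s.
With the tool pointing down it reaches from about 0.425 to 0.925 m from the base axis. Payload 6.8 kg.
Tool frame: the origin (TCP) lies on the centre line of the jaws, within the pads' length; the fingertips stand 25 mm ahead of it and the grasp point (between the pads) lies 6 mm ahead of it; z points along the fingers, y is the line along which they close (so a half turn about z gives the same grasp; the last joint's range is limited). The gripper opens to 85 mm and grips with 20 to 120 N. Pads are 22 mm wide; open, the fingers measure 114 mm over their backs; the gripper's body (76 mm by 85 mm) begins 54 mm behind the grasp point. The pads swing forward as they close: fully open they stand 13 mm farther back than shut.
Start: joints at [1.146, 0.477, 0.022, 1.555, -0.011, 1.109, -0.083], TCP at [0.21, -0.641, 0.256] pointing down, gripper open.
Joint ranges: [-2.96, 2.96], [-0.34, 2.1], [-1.41, 1.46], [0.24, 2.44], [-1.37, 4.51], [0.17, 1.92], [-2.96, 2.96]. Speed limits (rad/s): [2.39, 2.39, 3.14, 3.14, 3.14, 3.14, 3.14].

INTERFACE

Orientations are given as [roll, pitch, yaw] about the fixed x, y, z axes, in that order (R = Rz(yaw) Ry(pitch) Rx(roll)).
In Python, from rig import manip gives the robot as it stands. The module is installed in compiled form; this text tells all that it offers.
- The arm moves only by the tool jog_arm, never from a script. Its argument "steps" is a list of rows, each a list of 7 numbers: the shift along the tool's x, y, z in units of 0.03 m (1.0 is 0.03 m), then the turn, a rotation vector about the tool's x, y, z in units of 180 degrees (1.0 is 180 degrees), then the finger opening in mm, from 0 to 85.4. A call has 1 to 8 rows; each row shifts and turns the commanded pose from where the row before left it, along the tool's axes as they then stand; what a row does not reach is not made up. A row lasts 1/12 s, in which the tool goes at most 41.7 mm and 7.16 degrees, less where a joint would pass 70% of its speed; a pose out of reach is approached as far as the arm can. A call with a number of a shift or a turn outside -1 to 1 is refused whole. A call with a gripper value outside its range is refused whole. The fingers move at their own pace and stop on an object; the grip force is fixed at half the most. Time passes only in rows, so rows that do not move let the fingers close. It gives the time, the measured TCP pose, the force, the opening and the grip force at its end, in the units of the state.
- manip.observe(): the state, without advancing time (a new reading comes with each control period).
- manip.grab_frame(name): name is "side" or "top"; returns the picture (384x512x3 uint8, red, green, blue); there is no depth.
- manip.camera_info(name): a dict with "fx", "fy", "cx", "cy" (pixels), "k1" (the pictures are not rectified: a ray, as slopes to the right and down, at radius r is drawn at 1 + k1 r^2 times it, then the intrinsics apply), "pose" (4x4, takes a point from camera to world coordinates). Camera axes: x right, y up, looking along -z (the intrinsics and any distortion apply to the point x, -y, -z); pixel columns grow to the right and rows downward; lengths in m; the calibration is good to about 2 mm. A picture is of the moment at which its call begins. camera_info takes no time and is no camera call.
- manip.hand_in(): hands the job in; it is judged then, once.
Trained networks look in the newest picture that a camera, given by its name, has taken for a name from the list of things; names that differ only in an ending like _2 or _b are one class to them, and where a whole thing is asked for, a point or a joint stands for the part that bears it (a point fixed in the world has none). Each returns a list of dicts, best first, with "p" (0 to 1); they miss things now and then, are a little off and sometimes report something else, mostly with a low value. They report only what shows in the picture. A call takes as long as a camera call.
- manip.masks_of(camera, thing): "region" (384x512 bool, what is visible of it) and "extent" ([left, top, right, bottom] in pixels, round what is visible of it).
The state is a dict: "t": time; "joint_positions": joint angles; "qd": joint speeds; "tau": joint torques, N m; "tcp_pos": TCP position; "eef_rot": TCP orientation; "force": force on the tool from outside, world axes, zero at the start; "torque": the same for the moment, N m; "opening": opening from 0.0 (shut) to 1.0 (fully open); "grasp_force": force on a finger pad.
Only numpy, scipy, OpenCV 4.12 (cv2) and the standard library are available. Lean on these libraries where they do the work, as an engineer would, in place of code of your own. Each camera call takes 0.05 s, during which the arm holds its last target. There are 200 camera calls.

## Working session

There is one attempt and no reset: what is moved stays moved. The work goes in short steps, Python scripts to look and compute and a tool call to move; the robot and the scene stay as the last step left them, time stands still between calls to the robot, and variables do not carry over. Pictures are saved under pics/ and viewed, at most 10 in all, crops included, and the job is handed in when it is done.

Besides the shell and the picture viewer there is one more tool, called after "Emit:" as name(argument=value, ...), one argument or row to a line, values as JSON. jog_arm: Moves the arm, as the interface text tells. Its arguments: {"type":"object","properties":{"steps":{"type":"array"}},"required":["steps"]}

```bash
mkdir -p pics
python3 - <<'E'
from rig import manip
import cv2, numpy as np
np.set_printoptions(precision=4,suppress=True)
s=manip.observe(); print({k:np.round(v,3) for k,v in s.items()})
for n in("side","top"):
    im=manip.grab_frame(n); cv2.imwrite(f"pics/{n}0.png",im[:,:,::-1])
    c=manip.camera_info(n); print(n,{k:np.round(v,4) for k,v in c.items()})
    for th in("long_panel","short_panel","rack","easel","stop_button","tin","thinner"):
        print(th,[(round(d["p"],2),np.round(d["extent"]).tolist(),int(d["region"].sum())) for d in manip.masks_of(n,th)][:3])
E
```

```text
{'t': np.float64(0.0), 'joint_positions': array([ 1.146,  0.478,  0.022,  1.556, -0.012,  1.109, -0.083]), 'qd': array([ 0.001, -0.002,  0.001, -0.   ,  0.001,  0.001, -0.   ]), 'tau': array([ -0.001, -59.644,   1.608, -28.119,   0.012,   0.009,  -0.   ]), 'tcp_pos': array([ 0.21 , -0.641,  0.255]), 'eef_rot': array([-3.14 ,  0.   ,  0.317]), 'force': array([-0.68 , -0.503, -0.701]), 'torque': array([ 0.008,  0.016, -0.015]), 'grasp_force': np.float64(0.0), 'opening': np.float64(1.0)}
side {'fx': np.float64(414.9012), 'fy': np.float64(414.9012), 'cx': np.float64(253.0683), 'cy': np.float64(196.3849), 'k1': np.float64(-0.0136), 'pose': array([[-0.8316,  0.2717, -0.4844, -0.0264],
       [-0.5553, -0.4196,  0.718 ,  0.6851],
       [-0.0082,  0.8661,  0.4998,  0.5854],
       [ 0.    ,  0.    ,  0.    ,  1.    ]])}
long_panel [(0.73, [134.0, 224.0, 203.0, 300.0], 2127)]
short_panel [(0.6, [174.0, 241.0, 222.0, 284.0], 603)]
rack [(0.72, [152.0, 255.0, 194.0, 298.0], 223)]
easel [(0.86, [217.0, 140.0, 311.0, 224.0], 2797), (0.17, [230.0, 136.0, 304.0, 203.0], 1832)]
stop_button []
tin [(0.64, [333.0, 182.0, 371.0, 211.0], 329)]
thinner [(0.91, [106.0, 208.0, 138.0, 264.0], 1466)]
top {'fx': np.float64(366.4413), 'fy': np.float64(366.4413), 'cx': np.float64(253.6138), 'cy': np.float64(189.5533), 'k1': np.float64(-0.0676), 'pose': array([[ 0.0285,  0.9983, -0.0501,  0.4112],
       [-0.9994,  0.0294,  0.0167, -0.037 ],
       [ 0.0182,  0.0496,  0.9986,  0.955 ],
       [ 0.    ,  0.    ,  0.    ,  1.    ]])}
long_panel [(0.64, [104.0, 168.0, 187.0, 182.0], 578)]
short_panel [(0.77, [115.0, 200.0, 172.0, 210.0], 249)]
rack [(0.97, [120.0, 157.0, 178.0, 221.0], 2492)]
easel [(0.8, [236.0, 136.0, 376.0, 206.0], 4664), (0.5, [104.0, 167.0, 188.0, 181.0], 530)]
stop_button []
tin [(0.66, [332.0, 231.0, 361.0, 272.0], 841)]
thinner [(0.64, [128.0, 101.0, 161.0, 135.0], 742)]
```

View pics/top0.png

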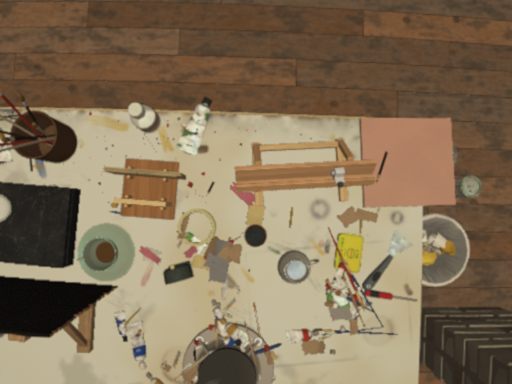

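View pics/side0.png

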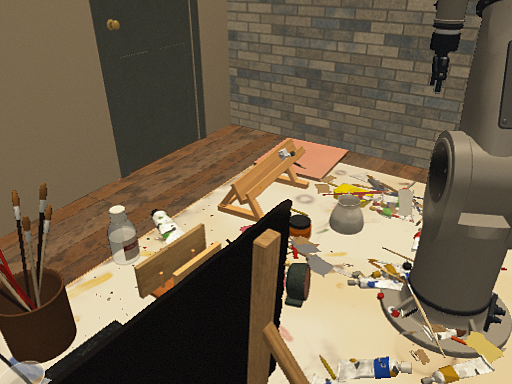

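The top view shows the rack at (150,188), with the long panel in the far slot from (104,168) to (187,180) and the short panel in the near slot at y≈204. The easel runs from (236,172) to (376,170), with its stop at (340,175). The side view shows the same layout, and the black canvas hides part of the rack. I'll zoom in next.

```bash
cat > h.py <<'E'
import numpy as np, cv2
from rig import manip
from scipy.spatial.transform import Rotation as R
np.set_printoptions(precision=4,suppress=True)
def proj(n,P):
    c=manip.camera_info(n); T=np.array(c["pose"]); p=(np.atleast_2d(P)-T[:3,3])@T[:3,:3]
    s=np.c_[p[:,0],-p[:,1]]/-p[:,2:]; s=s*(1+c["k1"]*(s**2).sum(1,keepdims=True))
    return s*[c["fx"],c["fy"]]+[c["cx"],c["cy"]]
def ray(n,uv):
    c=manip.camera_info(n); T=np.array(c["pose"]); d=(np.atleast_2d(uv)-[c["cx"],c["cy"]])/[c["fx"],c["fy"]]; s=d.copy()
    for _ in range(10): s=d/(1+c["k1"]*(s**2).sum(1,keepdims=True))
    return T[:3,3], np.c_[s[:,0],-s[:,1],-np.ones(len(s))]@T[:3,:3].T
def at_z(n,uv,z):
    o,d=ray(n,uv); return o+d*((z-o[2])/d[:,2])[:,None]
E
python3 - <<'E'
from h import *
t=cv2.imread("pics/top0.png"); s=cv2.imread("pics/side0.png")
up=lambda im,x0,y0,x1,y1,k:cv2.resize(im[y0:y1,x0:x1],None,fx=k,fy=k,interpolation=cv2.INTER_CUBIC)
a=up(t,95,130,195,230,4); b=up(t,225,130,385,215,5)
cv2.imwrite("pics/tz.png",np.vstack([cv2.copyMakeBorder(up(t,225,130,385,205,5),0,0,0,0,0),np.zeros((5,800,3),np.uint8)])); 
cv2.imwrite("pics/mix.png",np.hstack([a,up(s,210,130,310,230,4)]))
for uv,z in(((104,175),.087),((187,180),.087),((124,160),.012),((178,160),.012),((236,172),.12),((376,170),.12)): print(uv,at_z("top",uv,z))
E
```

```text
(104, 175) [[0.479  0.3064 0.087 ]]
(187, 180) [[0.4728 0.1071 0.087 ]]
(124, 160) [[0.5253 0.2855 0.012 ]]
(178, 160) [[0.5292 0.1449 0.012 ]]
(236, 172) [[ 0.4921 -0.0096  0.12  ]]
(376, 170) [[ 0.5069 -0.3336  0.12  ]]
```

View pics/tz.png

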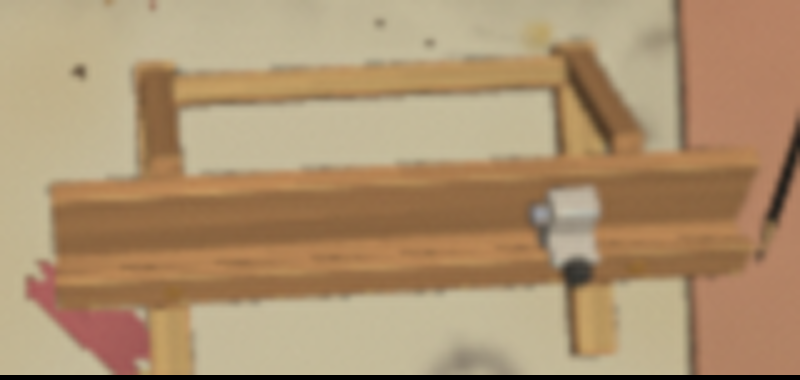

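View pics/mix.png

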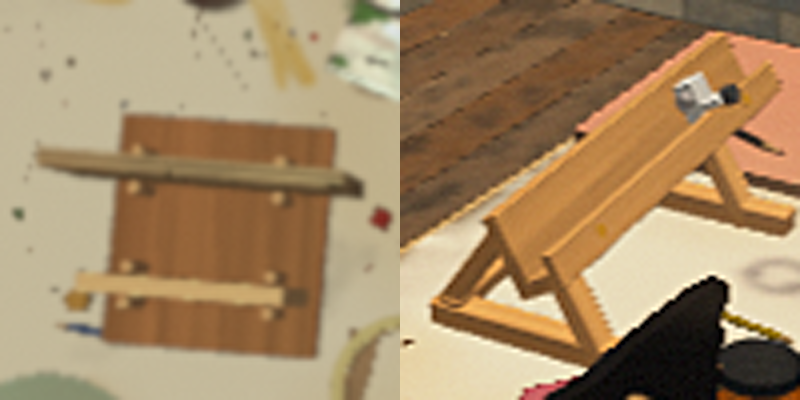

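```bash
cat >> h.py <<'E'
def LR(yaw,lean=np.pi/6): # columns: ledge x,y,z
    return R.from_euler("z",yaw).as_matrix()@R.from_euler("y",lean).as_matrix()
def segpts(segs,n=40):
    out=[];tan=[]
    for a,b in segs:
        a,b=np.array(a,float),np.array(b,float); t=np.linspace(.03,.97,n)[:,None]
        out.append(a+(b-a)*t); tan.append(a+(b-a)*(t+.01))
    return np.vstack(out),np.vstack(tan)
def score(im,n,P,Q):
    p,q=proj(n,P),proj(n,Q); d=q-p; d/=np.linalg.norm(d,axis=1,keepdims=True); nn=np.c_[-d[:,1],d[:,0]]
    f=lambda u:cv2.remap(im,u[:,:1].astype(np.float32),u[:,1:].astype(np.float32),cv2.INTER_CUBIC)[:,0]
    g=np.abs(f(p+.7*nn)-f(p-.7*nn)); return np.minimum(g,40).mean()
def fit(ims,segs,x0,place,spread):
    from scipy.optimize import differential_evolution as de
    A,B=segpts(segs)
    def c(x): return -sum(score(im,n,place(x,A),place(x,B)) for n,im in ims)
    r=de(c,[(a-s,a+s) for a,s in zip(x0,spread)],seed=1,popsize=20,maxiter=60); return r.x,-r.fun
def load(f): return cv2.GaussianBlur(cv2.cvtColor(cv2.imread(f),cv2.COLOR_BGR2GRAY).astype(np.float32),(0,0),.7)
ease=lambda x,A: A@LR(x[2]).T+[x[0],x[1],.085]
flat=lambda x,A: A@R.from_euler("z",x[2]).as_matrix().T+[x[0],x[1],0]
def rect(a,b,z): c=[(-a,-b,z),(a,-b,z),(a,b,z),(-a,b,z)]; return list(zip(c,c[1:]+c[:1]))
E=.165
EAS=[((0,-E,.045),(0,E,.045)),((-.016,-E,.012),(-.016,E,.012)),((-.024,-E,.012),(-.024,E,.012)),
 ((0,E,.015),(0,E,.045)),((0,-E,.015),(0,-E,.045)),((-.016,-E,.012),(-.024,-E,.012)),((-.016,E,.012),(-.024,E,.012))]
E
python3 - <<'E'
from h import *
T=("top",load("pics/top0.png"));S=("side",load("pics/side0.png"))
for ims in([T],[S],[T,S]): print("easel",*fit(ims,EAS,[.49,-.17,.03],ease,[.03,.02,.06]))
print("rack",*fit([T],rect(.075,.07,.012),[.455,.215,-.06],flat,[.02,.02,.08]))
print("long",*fit([T],rect(.006,.0925,.087),[.477,.207,-.05],flat,[.02,.015,.08]))
print("short",*fit([T],rect(.006,.0625,.087),[.41,.21,-.05],flat,[.02,.03,.08]))
E
```

```text
easel [ 0.4986 -0.1854  0.0898] 15.227795600891113Traceback (most recent call last):
  File "<stdin>", line 3, in <module>
  File "h.py", line 31, in fit
    r=de(c,[(a-s,a+s) for a,s in zip(x0,spread)],seed=1,popsize=20,maxiter=60); return r.x,-r.fun
    return fun(*args, **kwargs)
    ret = solver.solve()
    next(self)
    ~~~~^^^^^^
    energy = self.func(parameters)
    return self.f(x, *self.args)
           ~~~~~~^^^^^^^^^^^^^^^
  File "h.py", line 30, in c
    def c(x): return -sum(score(im,n,place(x,A),place(x,B)) for n,im in ims)
                      ~~~^^^^^^^^^^^^^^^^^^^^^^^^^^^^^^^^^^^^^^^^^^^^^^^^^^^
  File "h.py", line 30, in <genexpr>
    def c(x): return -sum(score(im,n,place(x,A),place(x,B)) for n,im in ims)
                          ~~~~~^^^^^^^^^^^^^^^^^^^^^^^^^^^^
  File "h.py", line 24, in score
    p,q=proj(n,P),proj(n,Q); d=q-p; d/=np.linalg.norm(d,axis=1,keepdims=True); nn=np.c_[-d[:,1],d[:,0]]
                  ~~~~^^^^^
  File "h.py", line 6, in proj
    c=manip.camera_info(n); T=np.array(c["pose"]); p=(np.atleast_2d(P)-T[:3,3])@T[:3,:3]
ValueError: time passes only in moves, steps and waits
```

```bash
python3 - <<'E'
import re
s=open("h.py").read()
s=s.replace('def proj(','CI={n:manip.camera_info(n) for n in("side","top")}\ndef proj(').replace('c=manip.camera_info(n);','c=CI[n];')
open("h.py","w").write(s)
E
cat > f.py <<'E'
from h import *
T=("top",load("pics/top0.png"));S=("side",load("pics/side0.png"))
for ims in([T],[S],[T,S]): print("easel",*fit(ims,EAS,[.495,-.18,.075],ease,[.03,.02,.07]))
print("rack",*fit([T],rect(.075,.07,.012),[.455,.215,-.06],flat,[.02,.02,.08]))
print("long",*fit([T],rect(.006,.0925,.087),[.477,.207,-.05],flat,[.02,.015,.08]))
print("short",*fit([T],rect(.006,.0625,.087),[.41,.21,-.05],flat,[.02,.03,.08]))
E
time python3 f.py
```

```text
easel [ 0.4986 -0.1861  0.1009] 15.599064826965332
easel [ 0.4847 -0.168   0.0852] 20.438100814819336
easel [ 0.4858 -0.1697  0.0834] 31.367530822753906
rack [ 0.4533  0.2158 -0.0496] 35.80329513549805
long [ 0.4847  0.2036 -0.0501] 18.395065307617188
short [ 0.4177  0.2191 -0.0458] 26.4188175201416
real	0m1.809s
user	0m2.357s
sys	0m0.044s
```

```bash
cat > ov.py <<'E'
from h import *
def ov(src,cam,box,k,items,out):
    x0,y0,x1,y1=box; im=cv2.resize(cv2.imread(src)[y0:y1,x0:x1],None,fx=k,fy=k,interpolation=cv2.INTER_CUBIC)
    for segs,place,x,col in items:
        for a,b in segs:
            p=((proj(cam,place(x,np.array([a,b])))-[x0,y0]+.5)*k*8).astype(int)
            cv2.line(im,tuple(map(int,p[0])),tuple(map(int,p[1])),col,1,cv2.LINE_AA,3)
    if out: cv2.imwrite(out,im)
    return im
E
python3 - <<'E'
from ov import *
e=[.4858,-.1697,.0834]; rk=[.4533,.2158,-.0496]
R1=[(rect(.075,.07,.012),flat,rk,(0,255,0)),([((a+.036,b,c),(a2+.036,b2,c2)) for (a,b,c),(a2,b2,c2) in rect(.006,.0925,.087)],flat,[rk[0],rk[1]-.0,rk[2]],(0,0,255))]
a=ov("pics/top0.png","top",(95,145,195,195),4,R1,None)
b=ov("pics/side0.png","side",(125,215,225,265),4,R1,None)
c=ov("pics/top0.png","top",(225,145,385,200),5,[(EAS,ease,e,(0,255,0))],None)
cv2.imwrite("pics/ov1.png",np.vstack([np.hstack([a,b]),c]))
E
```

```text
(no output)
```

View pics/ov1.png

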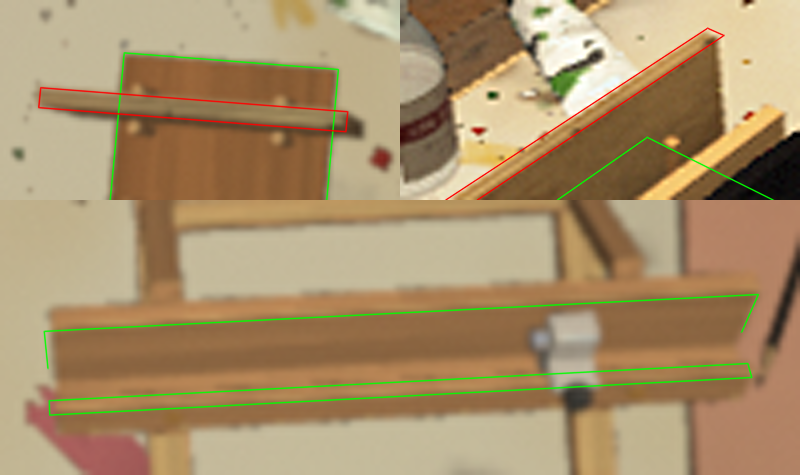

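Rack and long-panel overlays match; the easel overlay is off at the lip on the left (green strip at zoom y≈407, wood strip at ≈390). I'll read the edge profiles numerically.

Run:
```python
from ov import *
im=load("pics/top0.png")
for u in(240,250,270,290,310,325,355,370):
    v=np.arange(155,196,1); p=im[155:196,u-1:u+2].mean(1); print(u,p.astype(int))
e=[.4858,-.1697,.0834]
for z,x,n in((.045,0,"board"),(.012,-.016,"lipin"),(.012,-.024,"lipout")): print(n,proj("top",ease(e,np.array([[x,y,z] for y in(.15,0,-.15)]))))
```

```text
240 [179 180 180 181 181 182 182 183 183 182 173 154 141 139 135 123 113 111
 112 114 114 112 109 107 108 114 125 131 131 131 138 138 122 113 113 114
 114 114 115 116 117]
250 [180 179 179 180 180 180 180 180 180 172 154 142 141 144 141 124 113 113
 114 116 114 110 108 107 112 122 133 134 130 136 137 129 119 115 117 123
 131 127 118 113 113]
270 [185 185 185 185 185 184 185 183 174 153 142 143 145 138 123 114 114 116
 117 115 110 107 107 113 125 136 136 130 133 134 127 119 116 117 124 146
 172 183 185 185 185]
290 [185 184 185 185 185 185 183 174 153 141 140 139 135 123 115 114 115 115
 111 107 106 107 114 126 135 134 129 132 134 127 119 115 116 124 147 172
 184 185 185 185 185]
310 [185 185 185 185 185 184 175 155 139 133 133 132 122 115 113 113 112 109
 107 106 107 115 127 136 135 131 134 135 125 117 114 115 125 150 174 184
 185 185 186 185 185]
325 [184 184 184 184 183 175 158 142 134 134 133 123 114 112 112 111 110 109
 108 108 113 124 134 137 134 136 137 130 120 114 114 121 144 170 182 184
 184 184 184 184 184]
355 [160 156 156 160 160 152 142 136 128 115 108 108 110 110 109 108 108 108
 109 119 132 140 139 134 132 129 119 111 111 118 138 164 177 179 179 179
 179 179 179 179 179]
370 [142 142 142 139 136 136 137 133 121 110 107 108 109 108 106 106 107 108
 116 127 135 136 130 128 125 115 109 109 112 120 132 139 141 141 141 141
 141 141 140 140 140]
board [[239.8409 170.341 ]
 [305.3725 166.907 ]
 [369.7407 163.6199]]
lipin [[240.7007 184.2125]
 [304.7833 180.7852]
 [367.7667 177.4416]]
lipout [[240.83   187.0831]
 [305.2377 183.6243]
 [368.5308 180.2385]]
```

Emit:
jog_arm(
  steps=[
    [0.97, -0.82, 0, 0, 0, 0, 50],
    [0.97, -0.82, 0, 0, 0, 0, 50],
    [0.97, -0.82, 0, 0, 0, 0, 50],
    [0.97, -0.82, 0, 0, 0, 0, 50],
    [0.97, -0.82, 0, 0, 0, 0, 50],
    [0.97, -0.82, 0, 0, 0, 0, 50],
    [0.97, -0.82, 0, 0, 0, 0, 50],
    [0.97, -0.82, 0, 0, 0, 0, 50],
  ],
)

```text
t: 1.47
tcp_pos: [0.3709, -0.3803, 0.2566]
eef_rot: [3.141, -0.0, 0.317]
force: [1.2, 0.6, 0.0]
opening: 0.582
grasp_force: 0.0
```

Emit:
jog_arm(
  steps=[
    [0.97, -0.82, 0, 0, 0, 0, 50],
    [0.97, -0.82, 0, 0, 0, 0, 50],
    [0.97, -0.82, 0, 0, 0, 0, 50],
    [0.97, -0.82, 0, 0, 0, 0, 50],
    [0, 0, 0, 0, 0, -0.038, 50],
    [0, 0, 0, 0, 0, -0.038, 50],
    [0, 0, 0, 0, 0, -0.038, 50],
    [0, 0, 0, 0, 0, -0.038, 50],
  ],
)

```text
t: 2.13
tcp_pos: [0.4504, -0.2518, 0.2565]
eef_rot: [3.141, 0.0, 0.801]
force: [0.3, -0.5, -0.5]
opening: 0.586
grasp_force: 0.0
```

Emit:
jog_arm(
  steps=[
    [0, 0, 0, 0, 0, -0.038, 50],
    [0, 0, 0, 0, 0, -0.038, 50],
    [0, 0, 0, 0, 0, -0.038, 50],
    [0, 0, 0, 0, 0, -0.038, 50],
    [0, 0, 0, 0, 0, -0.038, 50],
    [0, 0, 0, 0, 0, -0.038, 50],
    [0, 0, 0, 0, 0, 0, 50],
  ],
)

```text
t: 2.72
tcp_pos: [0.4502, -0.2522, 0.2565]
eef_rot: [3.141, 0.0, 1.515]
force: [-0.3, 0.7, -0.0]
opening: 0.585
grasp_force: 0.0
```

Emit:
jog_arm(
  steps=[
    [0.974, 0.027, 0, 0, 0, 0, 50],
    [0.974, 0.027, 0, 0, 0, 0, 50],
    [0.974, 0.027, 0, 0, 0, 0, 50],
    [0.974, 0.027, 0, 0, 0, 0, 50],
    [0.974, 0.027, 0, 0, 0, 0, 50],
    [0.974, 0.027, 0, 0, 0, 0, 50],
    [0.974, 0.027, 0, 0, 0, 0, 50],
    [0.974, 0.027, 0, 0, 0, 0, 50],
  ],
)

```text
t: 3.38
tcp_pos: [0.4707, -0.0179, 0.2566]
eef_rot: [3.141, 0.0, 1.506]
force: [0.9, -0.1, -0.5]
opening: 0.586
grasp_force: 0.0
```

Emit:
jog_arm(
  steps=[
    [0.974, 0.027, 0, 0, 0, 0, 50],
    [0.974, 0.027, 0, 0, 0, 0, 50],
    [0.974, 0.027, 0, 0, 0, 0, 50],
    [0.974, 0.027, 0, 0, 0, 0, 50],
    [0.974, 0.027, 0, 0, 0, 0, 50],
    [0.974, 0.027, 0, 0, 0, 0, 50],
    [0.974, 0.027, 0, 0, 0, 0, 50],
    [0.974, 0.027, 0, 0, 0, -0.002, 50],
  ],
)

```text
t: 4.05
tcp_pos: [0.4913, 0.2151, 0.2564]
eef_rot: [3.141, 0.0, 1.512]
force: [0.0, 0.5, 0.1]
opening: 0.584
grasp_force: 0.0
```

Emit:
jog_arm(
  steps=[
    [0, 0, 0.7, 0, 0, 0, 50],
    [0, 0, 0.7, 0, 0, 0, 50],
    [0, 0, 0.7, 0, 0, 0, 50],
    [0, 0, 0, 0, 0, 0, 50],
  ],
)

```text
t: 4.38
tcp_pos: [0.4892, 0.2125, 0.1897]
eef_rot: [-3.136, 0.003, 1.514]
force: [-0.2, -0.3, -1.4]
opening: 0.588
grasp_force: 0.0
```

Run:
```python
from ov import *
s=manip.observe(); print(s["joint_positions"],s["tcp_pos"],s["eef_rot"])
for n in("side","top"): cv2.imwrite(f"pics/{n}1.png",manip.grab_frame(n)[:,:,::-1])
rk=[.4533,.2158,-.0496]
L=[([((a+.036,b,c),(a2+.036,b2,c2)) for (a,b,c),(a2,b2,c2) in rect(.006,.0925,.087)],flat,rk,(0,0,255))]
cv2.imwrite("pics/ov2.png",np.hstack([ov("pics/top1.png","top",(95,120,195,220),4,L,None),ov("pics/side1.png","side",(120,190,220,290),4,L,None)]))
```

```text
[-0.0269  0.3928 -0.6163  1.9224  0.2807  0.919  -0.8381] [0.4892 0.2125 0.1897] [-3.1359  0.0031  1.5137]
```

View pics/ov2.png

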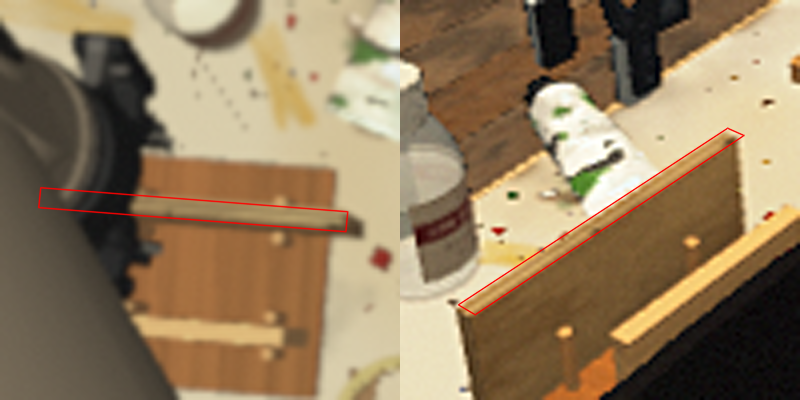

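Both views show the predicted top edge of the long panel on the real one (left end near side zoom (465,310), right end (740,135)), within about 1–2 mm. I'm descending to grip.

Emit:
jog_arm(
  steps=[
    [0, 0, 0.8, 0, 0, -0.002, 50],
    [0, 0, 0.8, 0, 0, 0, 50],
    [0, 0, 0.8, 0, 0, 0, 50],
    [0, 0, 0.6, 0, 0, 0, 50],
    [0, 0, 0.42, 0, 0, 0, 50],
    [0, 0, 0, 0, 0, 0, 50],
  ],
)

```text
t: 4.98
tcp_pos: [0.4909, 0.2133, 0.0897]
eef_rot: [-3.14, 0.001, 1.522]
force: [0.1, 0.1, -0.6]
opening: 0.582
grasp_force: 0.0
```

Emit:
jog_arm(
  steps=[
    [0, 0, 0, 0, 0, 0, 0],
    [0, 0, 0, 0, 0, 0, 0],
    [0, 0, 0, 0, 0, 0, 0],
    [0, 0, 0, 0, 0, 0, 0],
    [0, 0, 0, 0, 0, 0, 0],
    [0, 0, 0, 0, 0, 0, 0],
  ],
)

```text
t: 5.48
tcp_pos: [0.4923, 0.2143, 0.0923]
eef_rot: [3.139, -0.001, 1.523]
force: [-1.1, 0.0, 6.6]
opening: 0.118
grasp_force: 59.7
```

Run:
```python
from h import *
for i in range(3):
    manip.grab_frame("top"); s=manip.observe(); print(s["tcp_pos"],s["eef_rot"],s["force"],s["torque"],s["opening"],s["grasp_force"])
```

```text
[0.4923 0.2143 0.0923] [ 3.139  -0.0011  1.5228] [-1.0645 -0.9628  6.7194] [-0.0813  0.1794 -0.0271] 0.12106645402294698 59.65600311756134
[0.4923 0.2143 0.0923] [ 3.139  -0.0011  1.5228] [-0.1906 -1.2769  7.0419] [-0.0487  0.2182 -0.0427] 0.11800648384168519 59.65618193149567
[0.4923 0.2143 0.0923] [ 3.1389 -0.0011  1.5229] [-0.8835 -0.4275  7.1808] [-0.1191  0.2037 -0.0893] 0.1213161765465006 59.655917286872864
```

Emit:
jog_arm(
  steps=[
    [0, 0, -0.3, 0, 0, 0, 0],
    [0, 0, -0.6, 0, 0, 0, 0],
    [0, 0, -0.8, 0, 0, 0, 0],
    [0, 0, -0.8, 0, 0, 0, 0],
    [0, 0, -0.8, 0, 0, 0, 0],
    [0, 0, -0.8, 0, 0, 0, 0],
    [0, 0, -0.8, 0, 0, 0, 0],
    [0, 0, 0, 0, 0, 0, 0],
  ],
)

```text
t: 6.3
tcp_pos: [0.4931, 0.2153, 0.2432]
eef_rot: [3.134, -0.003, 1.523]
force: [0.2, 0.3, -2.5]
opening: 0.115
grasp_force: 58.8
```

Emit:
jog_arm(
  steps=[
    [0, 0, 0, 0, 0, -0.021, 0],
    [0, 0, 0, 0, 0, -0.021, 0],
    [-0.88, 0.077, 0, 0, 0, 0, 0],
    [-0.88, 0.077, 0, 0, 0, 0, 0],
    [-0.88, 0.077, 0, 0, 0, 0, 0],
    [-0.88, 0.077, 0, 0, 0, 0, 0],
    [-0.88, 0.077, 0, 0, 0, 0, 0],
    [-0.88, 0.077, 0, 0, 0, 0, 0],
  ],
)

```text
t: 6.97
tcp_pos: [0.5179, 0.0557, 0.2376]
eef_rot: [-3.141, 0.0, 1.655]
force: [0.1, 0.2, -1.8]
opening: 0.123
grasp_force: 58.7
```

Emit:
jog_arm(
  steps=[
    [-0.88, 0.077, 0, 0, 0, 0, 0],
    [-0.88, 0.077, 0, 0, 0, 0, 0],
    [-0.88, 0.077, 0, 0, 0, 0, 0],
    [-0.88, 0.077, 0, 0, 0, 0, 0],
    [-0.88, 0.077, 0, 0, 0, 0, 0],
    [-0.88, 0.077, 0, 0, 0, 0, 0],
    [0, 0, 0, 0, 0, 0, 0],
  ],
)

```text
t: 7.55
tcp_pos: [0.5452, -0.1065, 0.2372]
eef_rot: [-3.14, 0.003, 1.647]
force: [-0.0, -0.9, -2.3]
opening: 0.121
grasp_force: 58.7
```

Emit:
jog_arm(
  steps=[
    [0, 0, 0, 0.0333, 0, 0, 0],
    [0, 0, 0, 0.0333, 0, 0, 0],
    [0, 0, 0, 0.0333, 0, 0, 0],
    [0, 0, 0, 0.0333, 0, 0, 0],
    [0, 0, 0, 0.0334, 0, 0, 0],
    [0, 0, 0, 0, 0, 0, 0],
    [0, 0, 0, 0, 0, 0, 0],
  ],
)

```text
t: 8.13
tcp_pos: [0.5458, -0.0989, 0.2361]
eef_rot: [-2.618, -0.001, 1.656]
force: [0.0, -0.8, -1.5]
opening: 0.12
grasp_force: 59.3
```

```bash
cat >> ov.py <<'E'
EP=[.487,-.170,.083]
def box(d): # panel edges in tool frame, d=depth of mid
    a,b,c=.0925,.006,.0375; v=[(i*a,j*b,d+k*c) for i in(-1,1) for j in(-1,1) for k in(-1,1)]
    return [(v[i],v[j]) for i in range(8) for j in range(i) if bin(i^j).count("1")==1]
def tool(s): 
    M=R.from_euler("xyz",s["eef_rot"]).as_matrix(); return lambda x,A: (A+x)@M.T+s["tcp_pos"]
def inledge(s,off=(0,0,.0428)):
    M=R.from_euler("xyz",s["eef_rot"]).as_matrix(); L=LR(EP[2]); p=L.T@(s["tcp_pos"]+M@np.array(off)-[EP[0],EP[1],.085])
    return p, R.from_matrix(L.T@M@np.array([[0,1,0],[1,0,0],[0,0,-1]]).T).as_rotvec()
E
python3 - <<'E'
from ov import *
s=manip.observe(); print(inledge(s),s["joint_positions"])
for n in("side","top"): cv2.imwrite(f"pics/{n}2.png",manip.grab_frame(n)[:,:,::-1])
I=[(box(.0428),tool(s),np.zeros(3),(0,0,255)),(EAS,ease,EP,(0,255,0))]
cv2.imwrite("pics/ov3.png",np.hstack([ov("pics/top2.png","top",(220,115,390,225),2.3,I,None),cv2.resize(ov("pics/side2.png","side",(190,90,320,230),3,I,None),None,fx=253/420,fy=253/420)]) if 0 else np.vstack([ov("pics/top2.png","top",(210,130,390,210),4,I,None),np.pad(ov("pics/side2.png","side",(170,110,330,200),3.3,I,None),((0,0),(0,192),(0,0)))]))
E
```

```text
(array([-0.0197,  0.066 ,  0.1203]), array([ 0.0001, -0.0001,  0.0025])) [ 0.3445  0.6188 -0.4676  1.5141  0.247   1.6014 -0.0926]
```

View pics/ov3.png

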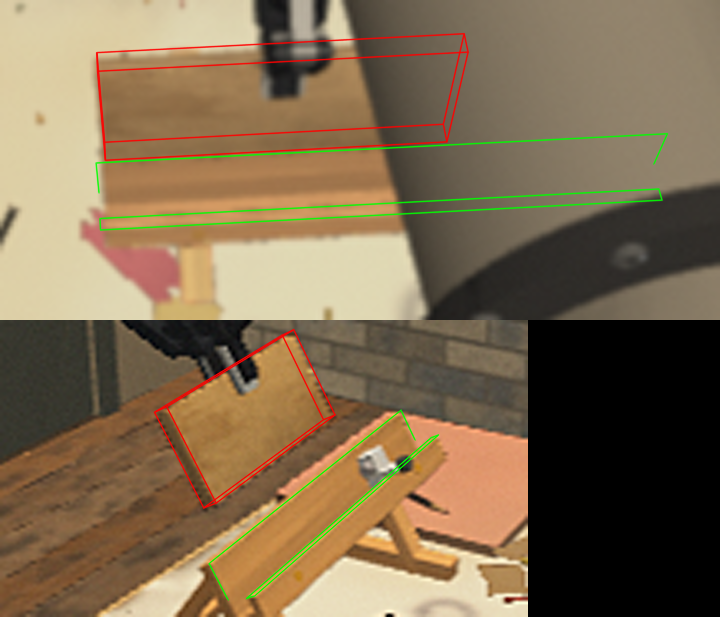

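The overlays of held panel and easel agree with both pictures: in the top view the panel's lower edge is at zoom (105,158) above the ledge, and in the side view the panel hangs clear, leaned like the back board. I'm moving in and lowering.

Emit:
jog_arm(
  steps=[
    [0, 0.2, 0.42, 0, 0, 0, 0],
    [0, 0.19, 0.42, 0, 0, 0, 0],
    [0, 0, 0, 0, 0, 0, 0],
    [0, 0, 0, 0, 0, 0, 0],
  ],
)

```text
t: 8.57
tcp_pos: [0.5418, -0.1002, 0.2091]
eef_rot: [-2.616, -0.0, 1.655]
force: [0.6, -0.4, -2.4]
opening: 0.121
grasp_force: 59.2
```

Run:
```python
from ov import *
s=manip.observe(); print(inledge(s),s["force"])
```

```text
(array([-0.0098,  0.065 ,  0.0949]), array([-0.0005,  0.0019,  0.0009])) [ 0.6297 -0.4384 -2.3959]
```

Emit:
jog_arm(
  steps=[
    [0, 0.06, 0.22, 0, 0, 0, 0],
    [0, 0, 0.22, 0, 0, 0, 0],
    [0, 0, 0.22, 0, 0, 0, 0],
    [0, 0, 0.22, 0, 0, 0, 0],
    [0, 0, 0.22, 0, 0, 0, 0],
    [0, 0, 0.22, 0, 0, 0, 0],
    [0, 0, 0, 0, 0, 0, 0],
    [0, 0, 0, 0, 0, 0, 0],
  ],
)

```text
t: 9.23
tcp_pos: [0.5245, -0.1014, 0.1745]
eef_rot: [-2.617, -0.0, 1.655]
force: [0.5, 0.1, -1.1]
opening: 0.123
grasp_force: 59.3
```

Run:
```python
from ov import *
s=manip.observe(); print(inledge(s),s["force"])
for n in("side","top"): cv2.imwrite(f"pics/{n}3.png",manip.grab_frame(n)[:,:,::-1])
I=[(box(.0428),tool(s),np.zeros(3),(0,0,255)),(EAS[:3],ease,EP,(0,255,0))]
ims=[ov("pics/top3.png","top",(225,145,325,205),8,[],None)[:240],ov("pics/side3.png","side",(205,150,305,230),8,[],None)]
ims=[cv2.imread("pics/top3.png")[160:195,230:310],cv2.imread("pics/side3.png")[170:225,210:270]]
a=cv2.resize(ims[0],None,fx=10,fy=7,interpolation=cv2.INTER_CUBIC)
b=ov("pics/side3.png","side",(205,165,265,225),5.5,[],None);c=ov("pics/side3.png","side",(205,140,295,225),3.88,I,None)[:330,:470]
cv2.imwrite("pics/z3.png",np.vstack([a,np.hstack([b,np.pad(c,((0,330-c.shape[0]),(0,470-c.shape[1]),(0,0)))])]))
```

```text
(array([-0.0075,  0.0652,  0.0563]), array([-0.0005,  0.0007,  0.0011])) [ 0.4958  0.0978 -1.0918]
```

View pics/z3.png

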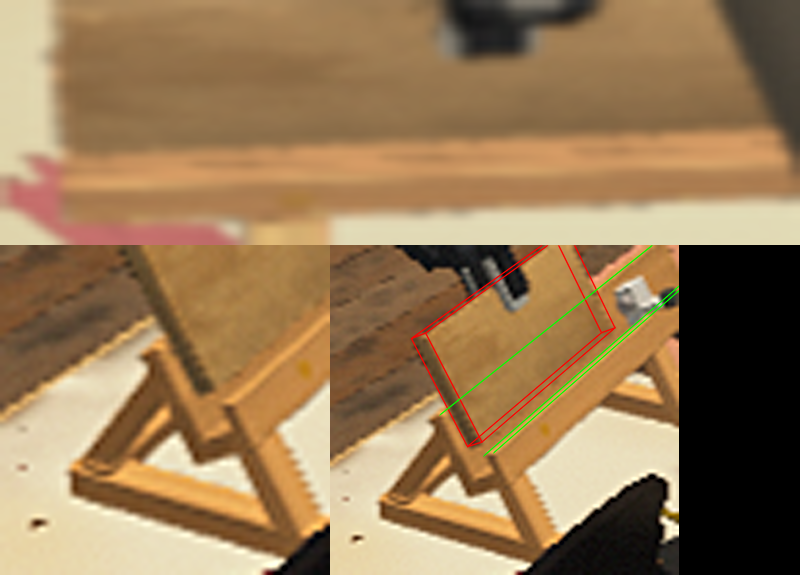

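The panel's lower edge ends at side zoom (210,390), between the board end (150,350) and the lip (230,400), so it is entering the ledge. I'm lowering slowly.

Emit:
jog_arm(
  steps=[
    [0, 0, 0.1, 0, 0, 0, 0],
    [0, 0, 0.1, 0, 0, 0, 0],
    [0, 0, 0.1, 0, 0, 0, 0],
    [0, 0, 0.08, 0, 0, 0, 0],
    [0, 0, 0.06, 0, 0, 0, 0],
    [0, 0, 0.05, 0, 0, 0, 0],
    [0, 0, 0, 0, 0, 0, 0],
    [0, 0, 0, 0, 0, 0, 0],
  ],
)

```text
t: 10.0
tcp_pos: [0.5176, -0.102, 0.1621]
eef_rot: [-2.618, -0.0, 1.655]
force: [-0.9, -0.6, -1.6]
opening: 0.116
grasp_force: 59.3
```

Run:
```python
from ov import *
s=manip.observe(); f=s["force"]; print(inledge(s),f,LR(EP[2]).T@f)
```

```text
(array([-0.0073,  0.0653,  0.042 ]), array([-0.0006, -0.0002,  0.0011])) [-0.9019 -0.595  -1.5846] [-0.0288 -0.5182 -1.8464]
```

Emit:
jog_arm(
  steps=[
    [0, 0, 0.04, 0, 0, 0, 0],
    [0, 0, 0.04, 0, 0, 0, 0],
    [0, 0, 0.04, 0, 0, 0, 0],
    [0, 0, 0.04, 0, 0, 0, 0],
    [0, 0, 0.04, 0, 0, 0, 0],
    [0, 0, 0, 0, 0, 0, 0],
    [0, 0, 0, 0, 0, 0, 0],
  ],
)

```text
t: 10.58
tcp_pos: [0.5161, -0.1021, 0.1592]
eef_rot: [-2.621, 0.001, 1.655]
force: [2.9, -0.2, 11.4]
opening: 0.119
grasp_force: 61.3
```

Run:
```python
from ov import *
s=manip.observe(); f=s["force"]; print(inledge(s),f,LR(EP[2]).T@f)
```

```text
(array([-0.0069,  0.0652,  0.0387]), array([-0.0013, -0.0032,  0.0007])) [ 2.9495 -0.2421 11.3776] [-3.1606 -0.4858 11.313 ]
```

Contact: 13 N on the ledge, with mid z≈0.038. I'm easing the load, then sliding towards the stop.

Emit:
jog_arm(
  steps=[
    [0, 0, -0.06, 0, 0, 0, 0],
    [-0.1, 0, 0, 0, 0, 0, 0],
    [-0.2, 0, 0, 0, 0, 0, 0],
    [-0.2, 0, 0, 0, 0, 0, 0],
    [-0.2, 0, 0, 0, 0, 0, 0],
    [-0.2, 0, 0, 0, 0, 0, 0],
    [-0.1, 0, 0, 0, 0, 0, 0],
    [0, 0, 0, 0, 0, 0, 0],
  ],
)

```text
t: 11.25
tcp_pos: [0.5191, -0.1325, 0.1589]
eef_rot: [-2.621, -0.0, 1.654]
force: [3.4, 1.9, 4.6]
opening: 0.117
grasp_force: 60.4
```

Run:
```python
from ov import *
s=manip.observe(); f=s["force"]; print(inledge(s),LR(EP[2]).T@f)
cv2.imwrite("pics/side4.png",manip.grab_frame("side")[:,:,::-1])
cv2.imwrite("pics/s4.png",ov("pics/side4.png","side",(240,130,320,200),9,[],None)[:600])
```

```text
(array([-0.0065,  0.0347,  0.0388]), array([-0.0001, -0.0025,  0.0005])) [0.7979 1.5926 5.7365]
```

View pics/s4.png

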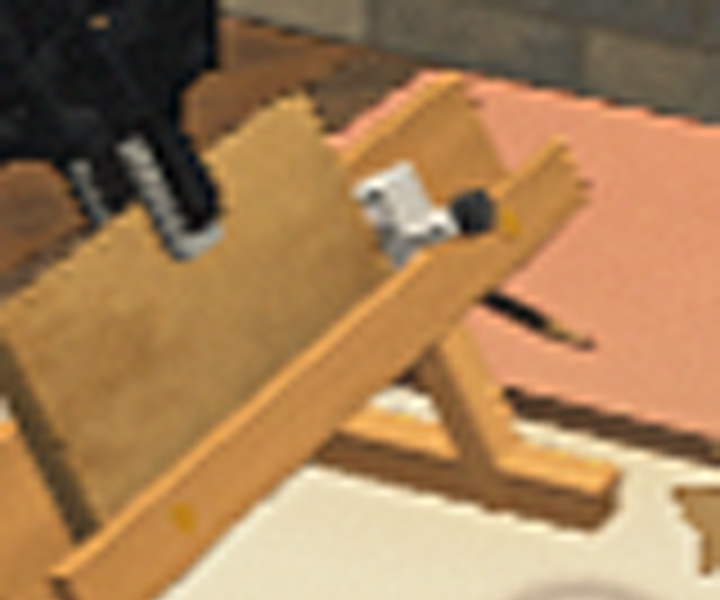

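The panel stands behind the lip, with its right end near zoom (370,215), just short of the block. I'm continuing slowly until the solid stop is felt.

Emit:
jog_arm(
  steps=[
    [-0.07, 0, 0, 0, 0, 0, 0],
    [-0.07, 0, 0, 0, 0, 0, 0],
    [-0.07, 0, 0, 0, 0, 0, 0],
    [-0.07, 0, 0, 0, 0, 0, 0],
    [-0.05, 0, 0, 0, 0, 0, 0],
    [0, 0, 0, 0, 0, 0, 0],
  ],
)

```text
t: 11.8
tcp_pos: [0.5198, -0.1412, 0.1589]
eef_rot: [-2.62, -0.001, 1.655]
force: [4.6, 3.1, 5.2]
opening: 0.121
grasp_force: 60.5
```

Run:
```python
from ov import *
s=manip.observe(); f=s["force"]; print(inledge(s),LR(EP[2]).T@f)
```

```text
(array([-0.0065,  0.026 ,  0.0388]), array([ 0.0004, -0.0023,  0.002 ])) [1.5754 2.6848 6.9547]
```

Emit:
jog_arm(
  steps=[
    [-0.04, 0, 0, 0, 0, 0, 0],
    [-0.04, 0, 0, 0, 0, 0, 0],
    [-0.04, 0, 0, 0, 0, 0, 0],
    [-0.04, 0, 0, 0, 0, 0, 0],
    [0, 0, 0, 0, 0, 0, 0],
  ],
)

```text
t: 12.22
tcp_pos: [0.5201, -0.1445, 0.159]
eef_rot: [-2.62, -0.003, 1.656]
force: [3.1, 7.9, 5.5]
opening: 0.123
grasp_force: 60.5
```

Run:
```python
from ov import *
s=manip.observe(); f=s["force"]; print(inledge(s),LR(EP[2]).T@f)
```

```text
(array([-0.0065,  0.0228,  0.0388]), array([ 0.002 , -0.002 ,  0.0035])) [0.521  7.5967 6.677 ]
```

Emit:
jog_arm(
  steps=[
    [-0.03, 0, 0, 0, 0, 0, 0],
    [-0.03, 0, 0, 0, 0, 0, 0],
    [0, 0, 0, 0, 0, 0, 0],
    [0, 0, 0, 0, 0, 0, 0],
  ],
)

```text
t: 12.55
tcp_pos: [0.5201, -0.1445, 0.159]
eef_rot: [-2.62, -0.006, 1.657]
force: [2.2, 12.1, 6.2]
opening: 0.121
grasp_force: 60.6
```

Run:
```python
from ov import *
s=manip.observe(); f=s["force"]; print(inledge(s),LR(EP[2]).T@f)
```

```text
(array([-0.0065,  0.0228,  0.0388]), array([ 0.0036, -0.0016,  0.0053])) [-0.3091 11.834   6.9884]
```

The stop is solid (y held at 0.0228, force 12 N). I'm pressing lightly towards the board, easing off, and opening gradually.

Emit:
jog_arm(
  steps=[
    [0.03, 0.05, -0.03, 0, 0, 0, 0],
    [0, 0, 0, 0, 0, 0, 0],
    [0, 0, 0, 0, 0, 0, 10],
    [0, 0, 0, 0, 0, 0, 12],
    [0, 0, 0, 0, 0, 0, 14],
    [0, 0, 0, 0, 0, 0, 18],
    [0, 0, 0, 0, 0, 0, 26],
    [0, 0, 0, 0, 0, 0, 36],
  ],
)

```text
t: 13.22
tcp_pos: [0.5207, -0.1481, 0.1582]
eef_rot: [-2.617, 0.001, 1.654]
force: [0.6, 0.0, -0.6]
opening: 0.413
grasp_force: 0.0
```

Run:
```python
from ov import *
s=manip.observe(); f=s["force"]; print(inledge(s),LR(EP[2]).T@f)
```

```text
(array([-0.006 ,  0.019 ,  0.0383]), array([-0.0008,  0.0006,  0.0002])) [ 0.7888 -0.0095 -0.2386]
```

Emit:
jog_arm(
  steps=[
    [0, 0, -0.2, 0, 0, 0, 40],
    [0, 0, -0.5, 0, 0, 0, 40],
    [0, 0, -0.8, 0, 0, 0, 40],
    [0, 0, -0.9, 0, 0, 0, 40],
    [0, 0, -0.9, 0, 0, 0, 40],
    [0, 0, -0.9, 0, 0, 0, 40],
    [0, 0, 0, 0, 0, 0, 40],
    [0, 0, 0, 0, 0, 0, 40],
  ],
)

```text
t: 13.88
tcp_pos: [0.585, -0.1418, 0.2689]
eef_rot: [-2.621, 0.0, 1.655]
force: [-0.3, -0.4, 0.0]
opening: 0.469
grasp_force: 0.0
```

Run:
```python
from ov import *
for n in("side","top"): cv2.imwrite(f"pics/{n}5.png",manip.grab_frame(n)[:,:,::-1])
P=[((a[1]-.006,a[0],.0375+a[2]),(b[1]-.006,b[0],.0375+b[2])) for a,b in box(0)]
pl=lambda x,A: ease(EP,A+[0,x[0],0])
for n in("side","top"): print(n,fit([(n,load(f"pics/{n}5.png"))],P,[.0228],pl,[.02]))
def pic(n,bx,k): return ov(f"pics/{n}5.png",n,bx,k,[(P,pl,[.0228],(0,0,255))],None)
a=pic("side",(210,120,310,220),4); b=pic("top",(225,130,365,210),2.85)
cv2.imwrite("pics/end.png",np.hstack([a,np.pad(b,((0,400-b.shape[0]),(0,400-b.shape[1]),(0,0)))]))
```

```text
side (array([0.0272]), np.float64(18.902223587036133))
top (array([0.0254]), np.float64(14.687335014343262))
```

View pics/end.png

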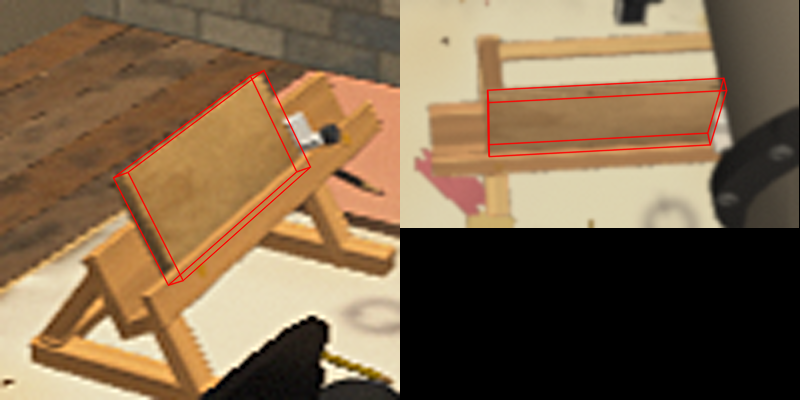

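The panel stands flat on the ledge against the board, with its right end at the block (side zoom (290,120)). To check for spring-back after release, I'll compare this with the pre-release frame, where the pose was known (y=0.0347).

Run:
```python
from ov import *
P=[((a[1]-.006,a[0],.0375+a[2]),(b[1]-.006,b[0],.0375+b[2])) for a,b in box(0)]
L=[s for s in P if s[0][1]>0 and s[1][1]>0]
pl=lambda x,A: ease(EP,A+[0,x[0],0])
for f,g in(("side4",.0347),("side5",.0228)):
    im=load(f"pics/{f}.png")
    for S in(P,L): print(f,g,[round(score(im,"side",*[pl([g+d],q) for q in segpts(S)]),1) for d in np.arange(-.008,.0105,.001)])
# direct shift: panel left end strip, correlate along ledge direction
a,b=load("pics/side4.png"),load("pics/side5.png")
y=np.arange(.06,.16,.0005); 
def prof(im): 
    return np.array([cv2.remap(im,*[c.astype(np.float32) for c in proj("side",ease(EP,np.c_[np.full(len(y),-.012),y,np.full(len(y),z)])).T[:,:,None]],cv2.INTER_CUBIC)[:,0] for z in(.05,.055,.06,.065,.07)])
pa,pb=prof(a),prof(b)
e={k:np.mean((pa[:,60:190]-pb[:,60-k:190-k])**2) for k in range(0,45)}
k=min(e,key=e.get); print("shift mm",k*.5,e[k])
```

```text
side4 0.0347 [np.float32(11.4), np.float32(10.8), np.float32(11.1), np.float32(11.7), np.float32(12.3), np.float32(13.0), np.float32(13.7), np.float32(14.3), np.float32(14.8), np.float32(15.1), np.float32(15.0), np.float32(14.6), np.float32(14.0), np.float32(13.3), np.float32(12.5), np.float32(11.8), np.float32(11.8), np.float32(12.3), np.float32(12.7)]
side4 0.0347 [np.float32(8.1), np.float32(7.1), np.float32(8.2), np.float32(10.1), np.float32(12.2), np.float32(14.1), np.float32(15.5), np.float32(16.5), np.float32(17.0), np.float32(16.9), np.float32(15.8), np.float32(13.8), np.float32(11.1), np.float32(8.6), np.float32(6.2), np.float32(4.0), np.float32(3.9), np.float32(5.6), np.float32(7.6)]
side5 0.0228 [np.float32(15.4), np.float32(14.9), np.float32(14.4), np.float32(13.9), np.float32(13.6), np.float32(13.8), np.float32(14.7), np.float32(15.6), np.float32(16.6), np.float32(17.3), np.float32(18.0), np.float32(18.6), np.float32(18.9), np.float32(18.8), np.float32(18.4), np.float32(17.7), np.float32(16.8), np.float32(15.8), np.float32(14.7)]
side5 0.0228 [np.float32(17.0), np.float32(15.4), np.float32(13.5), np.float32(11.3), np.float32(9.7), np.float32(9.7), np.float32(11.1), np.float32(12.9), np.float32(14.4), np.float32(15.4), np.float32(16.4), np.float32(17.4), np.float32(17.8), np.float32(17.5), np.float32(16.4), np.float32(14.6), np.float32(12.4), np.float32(10.1), np.float32(7.9)]
shift mm 7.5 17.627922
```

The comparison shows a shift of about 8 mm where 12 was expected, so the panel probably sprang back about 4 mm at release. I'll check whether it is still drifting. Then I'll push it home gently at its +y end with closed fingertips.

```bash
cat >> ov.py <<'E'
PB=[((a[1]-.006,a[0],.0375+a[2]),(b[1]-.006,b[0],.0375+b[2])) for a,b in box(0)]
PL=[s for s in PB if s[0][1]>0 and s[1][1]>0]
pl=lambda x,A: ease(EP,A+[0,x[0],0])
def prof(f,cam="side"):
    y=np.arange(.06,.16,.0005); im=load(f)
    return np.array([cv2.remap(im,*[c.astype(np.float32) for c in proj(cam,ease(EP,np.c_[np.full(len(y),-.012),y,np.full(len(y),z)])).T[:,:,None]],cv2.INTER_CUBIC)[:,0] for z in(.05,.055,.06,.065,.07)])
def shift(f,ref): # mm that the panel in f lies farther to -y than in ref
    pa,pb=prof(ref),prof(f); ks=range(-30,45)
    e=[np.mean((pa[:,60:150]-pb[:,60-k:150-k])**2) for k in ks]; return ks[int(np.argmin(e))]*.5,min(e)
def where(f,cam="side"): return fit([(cam,load(f))],PL,[.028],pl,[.012])[0]
E
python3 - <<'E'
from ov import *
for n in("side","top"): cv2.imwrite(f"pics/{n}6.png",manip.grab_frame(n)[:,:,::-1])
print(shift("pics/side6.png","pics/side5.png"),[where(f"pics/{f}.png",f[:-1]) for f in("side4","side5","side6","top5","top6")])
s=manip.observe(); print(s["t"],inledge(s,(0,0,0)),s["joint_positions"])
E
```

```text
(0.0, np.float32(0.5385382)) [array([0.0351]), array([0.0269]), array([0.0269]), array([0.0265]), array([0.0265])]
14.0833 (array([-0.0061,  0.0195,  0.2062]), array([-0.0004,  0.0022,  0.001 ])) [ 0.3606  0.6584 -0.4395  1.3647  0.2739  1.7065 -0.0209]
```

Emit:
jog_arm(
  steps=[
    [0.84, 0, 0, 0, 0, 0, 0],
    [0.84, 0, 0, 0, 0, 0, 0],
    [0.84, 0, 0, 0, 0, 0, 0],
    [0.84, 0, 0, 0, 0, 0, 0],
    [0.84, 0, 0, 0, 0, 0, 0],
    [0, 0, 0, 0, 0, 0, 0],
    [0, 0, 0, 0, 0, 0, 0],
  ],
)

```text
t: 14.67
tcp_pos: [0.5724, -0.0151, 0.2671]
eef_rot: [-2.617, -0.001, 1.658]
force: [0.2, -0.4, 0.9]
opening: -0.003
grasp_force: 0.0
```

Emit:
jog_arm(
  steps=[
    [0, 0, 0.7, 0, 0, 0, 0],
    [0, 0, 0.7, 0, 0, 0, 0],
    [0, 0, 0.7, 0, 0, 0, 0],
    [0, 0, 0.7, 0, 0, 0, 0],
    [0, 0, 0.6, 0, 0, 0, 0],
    [0, 0, 0.5, 0, 0, 0, 0],
    [0, 0, 0.2, 0, 0, 0, 0],
    [0, 0, 0, 0, 0, 0, 0],
  ],
)

```text
t: 15.33
tcp_pos: [0.5106, -0.0234, 0.1599]
eef_rot: [-2.615, 0.001, 1.653]
force: [0.1, -0.4, -0.6]
opening: 0.003
grasp_force: 0.0
```

Run:
```python
from ov import *
cv2.imwrite("pics/side7.png",manip.grab_frame("side")[:,:,::-1])
s=manip.observe(); print(s["t"],inledge(s,(0,0,0)),LR(EP[2]).T@s["force"],s["opening"],where("pics/side7.png"))
cv2.imwrite("pics/s7.png",ov("pics/side7.png","side",(205,110,305,200),7,[],None)[:600])
```

```text
15.3833 (array([-0.006 ,  0.1445,  0.084 ]), array([-0.0005,  0.0011, -0.0004])) [ 0.4851  0.064  -0.298 ] -0.001440592281125636 [0.0259]
```

View pics/s7.png

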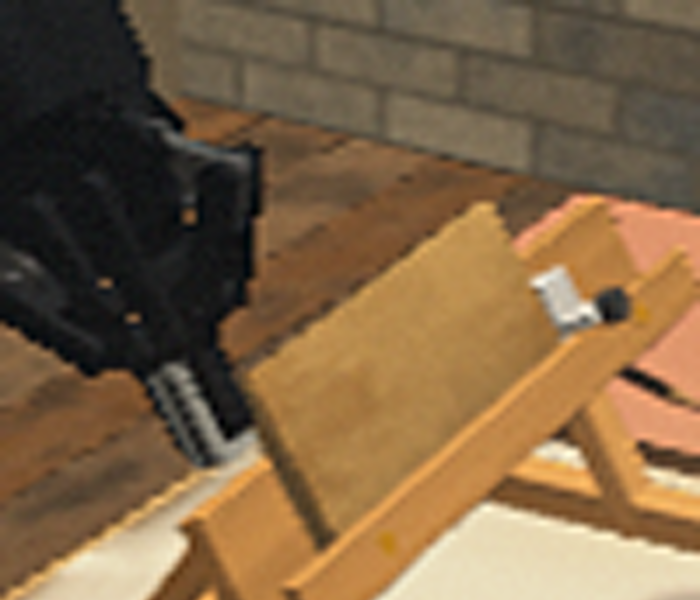

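That crop was one view over the ten allowed, so from here I'll use numbers only. It shows the closed fingertips at (215,450), just left of the panel's +y end at (255,400) and clear above the board. I'm lowering slightly and advancing gently.

Emit:
jog_arm(
  steps=[
    [0, 0, 0.1, 0, 0, 0, 0],
    [-0.15, 0, 0.05, 0, 0, 0, 0],
    [-0.15, 0, 0, 0, 0, 0, 0],
    [-0.05, 0, 0, 0, 0, 0, 0],
    [-0.04, 0, 0, 0, 0, 0, 0],
    [-0.04, 0, 0, 0, 0, 0, 0],
    [0, 0, 0, 0, 0, 0, 0],
    [0, 0, 0, 0, 0, 0, 0],
  ],
)

```text
t: 16.05
tcp_pos: [0.5109, -0.0347, 0.1573]
eef_rot: [-2.618, -0.0, 1.655]
force: [0.2, 0.2, 0.4]
opening: 0.003
grasp_force: 0.0
```

```bash
cat > look.py <<'E'
from ov import *
import sys
k=sys.argv[1]
for n in("side","top"): cv2.imwrite(f"pics/{n}{k}.png",manip.grab_frame(n)[:,:,::-1])
F=[]
for i in range(4):
    manip.grab_frame("top"); s=manip.observe(); F.append(LR(EP[2]).T@s["force"])
RR=[q for q in PB if q[0][1]<0 and q[1][1]<0]
print(s["t"],inledge(s,(0,0,0)),np.mean(F,0),"side",where(f"pics/side{k}.png"),"top",where(f"pics/top{k}.png","top"),"right end side",fit([("side",load(f"pics/side{k}.png"))],[q for q in RR if q[0][0]<-.007 and q[1][0]<-.007],[.028],pl,[.012]))
E
python3 look.py 8
```

```text
16.35 (array([-0.0058,  0.1329,  0.08  ]), array([-0.0007, -0.0003,  0.0013])) [ 0.2126 -0.2361 -0.3024] side [0.0275] top [0.0258] right end side (array([0.0262]), np.float64(23.368011474609375))
```

Emit:
jog_arm(
  steps=[
    [-0.04, 0, 0, 0, 0, 0, 0],
    [-0.04, 0, 0, 0, 0, 0, 0],
    [-0.03, 0, 0, 0, 0, 0, 0],
    [0, 0, 0, 0, 0, 0, 0],
    [0, 0, 0, 0, 0, 0, 0],
  ],
)

```text
t: 16.77
tcp_pos: [0.5111, -0.0382, 0.1572]
eef_rot: [-2.618, 0.0, 1.655]
force: [0.6, 0.4, -0.1]
opening: 0.002
grasp_force: 0.0
```

```bash
python3 look.py 9
```

```text
17.0667 (array([-0.0058,  0.1295,  0.08  ]), array([-0.0007, -0.0002,  0.0012])) [-0.138   0.114  -0.3983] side [0.0258] top [0.0295] right end side (array([0.0266]), np.float64(23.63545036315918))
```

Emit:
jog_arm(
  steps=[
    [-0.03, 0, 0, 0, 0, 0, 0],
    [-0.03, 0, 0, 0, 0, 0, 0],
    [-0.02, 0, 0, 0, 0, 0, 0],
    [0, 0, 0, 0, 0, 0, 0],
    [0, 0, 0, 0, 0, 0, 0],
  ],
)

```text
t: 17.48
tcp_pos: [0.5113, -0.0399, 0.1572]
eef_rot: [-2.618, -0.001, 1.655]
force: [-0.3, 2.2, -0.2]
opening: 0.002
grasp_force: 1.3
```

```bash
python3 look.py 10
```

```text
17.7833 (array([-0.0058,  0.1276,  0.08  ]), array([-0.0002, -0.0002,  0.0016])) [-0.0657  3.6592  0.1509] side [0.0262] top [0.0271] right end side (array([0.0262]), np.float64(23.652393341064453))
```

Contact with 3.7 N steady force and no visible panel movement suggests the panel may already be against the block. I'll compare the stop region in the top view before and after.

Run:
```python
from ov import *
a,b,c=[load(f"pics/top{k}.png") for k in(0,5,10)]
S=[load(f"pics/side{k}.png") for k in(0,4,5,10)]
y=np.arange(-.095,-.045,.0025); print((y*1000).round(1))
for x,z in((-.010,.012),(-.012,.020),(-.012,.03)):
    for n,ims in(("top",(a,b,c)),("side",S)):
        p=proj(n,ease(EP,np.c_[np.full(len(y),x),y,np.full(len(y),z)])).astype(np.float32)
        for im in ims: print(n,x,z,cv2.remap(im,p[:,:1],p[:,1:],cv2.INTER_CUBIC)[:,0].astype(int))
```

```text
[-95.  -92.5 -90.  -87.5 -85.  -82.5 -80.  -77.5 -75.  -72.5 -70.  -67.5
 -65.  -62.5 -60.  -57.5 -55.  -52.5 -50.  -47.5]
top -0.01 0.012 [138 148 159 163 162 162 162 163 162 151 120 100 110 127 134 136 136 136
 135 135]
top -0.01 0.012 [ 61  60  59  73 114 156 179 184 184 174 143 118 109 108 107 106 105 105
 105 106]
top -0.01 0.012 [52 51 50 50 50 50 50 50 50 50 50 50 50 50 50 50 50 50 50 50]
side -0.01 0.012 [189 172 159 150 144 135 126 124 126 127 127 126 123 121 121 123 125 127
 131 133]
side -0.01 0.012 [190 173 160 151 145 137 129 127 129 129 129 128 125 126 129 129 127 122
 120 118]
side -0.01 0.012 [190 173 160 150 144 136 127 124 124 124 125 126 123 121 120 118 117 116
 118 120]
side -0.01 0.012 [190 172 159 150 145 137 128 125 125 125 125 126 123 121 119 118 118 117
 119 119]
top -0.012 0.02 [123 129 139 147 150 149 148 149 148 143 126 103  96 104 114 121 123 123
 123 122]
top -0.012 0.02 [ 65  63  61  60  72 108 147 166 169 164 147 124 112 109 108 107 107 108
 109 110]
top -0.012 0.02 [50 50 50 50 50 50 50 51 50 50 49 50 50 50 50 50 49 49 50 50]
side -0.012 0.02 [147 159
[... 350 characters left out ...]
17 116 116 117
 119 121]
top -0.012 0.03 [108 119 141 159 167 168 170 170 169 162 143 132 138 136 116 102 104 107
 107 107]
top -0.012 0.03 [ 69  66  64  61  60  69 107 159 187 185 160 130 118 117 117 118 118 118
 119 119]
top -0.012 0.03 [50 50 50 50 50 50 50 50 51 51 50 50 50 50 50 50 50 50 50 50]
side -0.012 0.03 [144 156 169 181 191 192 193 193 190 178 163 149 140 144 149 147 138 124
 112 108]
side -0.012 0.03 [147 158 171 183 193 195 196 196 192 179 165 151 141 145 151 153 148 139
 132 128]
side -0.012 0.03 [146 157 170 183 193 195 195 196 192 179 166 150 134 129 128 128 129 130
 131 132]
side -0.012 0.03 [147 157 170 182 192 195 196 196 192 179 165 149 134 129 128 129 130 131
 131 132]
```

The panel did not move under a steady 3.7 N push. Its free sliding friction is well under 1 N, and no gap or button shows between its end and the block in the top view. So it is already hard against the block with the button home. I'm backing off gently.

Emit:
jog_arm(
  steps=[
    [0.02, 0, 0, 0, 0, 0, 0],
    [0.02, 0, 0, 0, 0, 0, 0],
    [0.03, 0, 0, 0, 0, 0, 0],
    [0.05, 0, 0, 0, 0, 0, 0],
    [0.1, 0, 0, 0, 0, 0, 0],
    [0.3, 0, 0, 0, 0, 0, 0],
    [0.5, 0, 0, 0, 0, 0, 0],
    [0, 0, 0, 0, 0, 0, 0],
  ],
)

```text
t: 18.45
tcp_pos: [0.5083, -0.0055, 0.1575]
eef_rot: [-2.618, -0.003, 1.659]
force: [0.2, 0.8, 0.7]
opening: 0.0
grasp_force: 0.0
```

Emit:
jog_arm(
  steps=[
    [0, 0, -0.7, 0, 0, 0, 0],
    [0, 0, -0.8, 0, 0, 0, 0],
    [0, 0, -0.8, 0, 0, 0, 0],
    [0.8, 0, -0.8, 0, 0, 0, 0],
    [0.8, 0, -0.8, 0, 0, 0, 0],
    [0.8, 0, 0, 0, 0, 0, 0],
    [0.8, 0, 0, 0, 0, 0, 0],
    [0, 0, 0, 0, 0, 0, 0],
  ],
)

```text
t: 19.12
tcp_pos: [0.5576, 0.0977, 0.2593]
eef_rot: [-2.619, -0.005, 1.663]
force: [-1.3, 1.7, 0.0]
opening: -0.001
grasp_force: 0.0
```

```bash
python3 look.py 11
python3 - <<'E'
from ov import *
print("vs side5",shift("pics/side11.png","pics/side5.png"))
y=np.arange(-.08,-.045,.0025)
for n in("top","side"):
    p=proj(n,ease(EP,np.c_[np.full(len(y),-.012),y,np.full(len(y),.02)])).astype(np.float32)
    for k in(0,5,11): print(n,k,cv2.remap(load(f"pics/{n}{k}.png"),p[:,:1],p[:,1:],cv2.INTER_CUBIC)[:,0].astype(int))
A,B=segpts([((-.012,-.0925,.075),(-.012,.0925,.075)),((0,-.0925,.075),(0,.0925,.075)),((-.012,.0925,.03),(-.012,.0925,.075)),((-.012,-.0925,.035),(-.012,-.0925,.075))])
for k in(5,11):
    r=fit([("side",load(f"pics/side{k}.png")),("top",load(f"pics/top{k}.png"))],[((-.012,-.0925,.075),(-.012,.0925,.075)),((0,-.0925,.075),(0,.0925,.075)),((-.012,.0925,.02),(-.012,.0925,.075)),((-.012,-.0925,.035),(-.012,-.0925,.075))],[0,.025,0,0],lambda x,A: ease(EP,A@R.from_rotvec([x[3],0,0]).as_matrix().T+[x[0],x[1],x[2]]),[.006,.008,.006,.03]); print("pose",k,r)
E
```

```text
19.4167 (array([-0.0058,  0.2524,  0.1967]), array([-0.0007,  0.0002, -0.0009])) [ 0.3029 -0.0415 -0.0487] side [0.0269] top [0.0276] right end side (array([0.0264]), np.float64(23.40325927734375))
vs side5 (0.0, np.float32(1.342297))
top 0 [148 149 148 143 126 103  96 104 114 121 123 123 123 122 122]
top 5 [147 166 169 164 147 124 112 109 108 107 107 108 109 110 111]
top 11 [174 174 174 169 153 129 116 112 111 111 111 112 113 114 115]
side 0 [196 197 191 182 164 138 120 106 100  99 100 103 107 113 124]
side 5 [198 199 193 185 168 145 130 121 118 116 117 118 119 120 121]
side 11 [196 197 191 183 166 144 129 120 117 116 117 118 119 120 121]
pose 5 (array([ 0.0018,  0.0252, -0.0007,  0.0041]), np.float64(52.251853942871094))
pose 11 (array([ 0.002 ,  0.0255, -0.0006,  0.0085]), np.float64(42.1438102722168))
```

```bash
python3 -c "
from rig import manip
print(manip.hand_in())"
```

```text
the job is handed in; nothing more can be done
None
```

I handed the job in at about 19.4 s: the long panel stands on the ledge, fully down, flat against the back board and hard against the end stop; I couldn't read the button itself, but a steady 3.7 N push no longer moved the panel. The result wasn't reported back. The short panel, tin and bottle were not touched as far as I know (not re-measured), and I viewed 11 pictures, one over the limit of 10.

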